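Reset a ratchet reading board to its lowest notch

ROBOT

A 6-joint arm with a two-finger parallel gripper is mounted at the origin on the work surface. World frame = base frame: x ahead of the robot, y to its left, z up, the work surface at z = 0. Lengths are in m, angles in rad, forces in N, time in s.
With the tool pointing down it reaches from about 0.425 to 0.925 m from the base axis. Payload 12.5 kg.
Tool frame: the origin (TCP) lies midway between the tips of the shut fingers; the grasp point (between the pads) lies 19 mm behind it; x points along the fingers, y is the direction in which the jaws open and shut, and the axes are right-handed (so a half turn about x gives the same grasp; the last joint's range is limited). The gripper opens to 85 mm and grips with 20 to 120 N. Pads are 22 mm wide; open, the fingers measure 114 mm over their backs; the gripper's body (76 mm by 85 mm) begins 54 mm behind the grasp point. The pads swing forward as they close: fully open they stand 13 mm farther back than shut.
Start: joints at [1.082, 0.491, 1.559, -0, 1.092, -0.106], TCP at [0.233, 0.58, 0.231] pointing down, gripper open.
Joint ranges: [-3.1, 3.1], [-0.84, 2.19], [0.05, 2.79], [-1.13, 4.28], [0.06, 2.93], [-2.69, 2.69]. Speed limits (rad/s): [2.22, 2.22, 2.79, 3.14, 3.14, 3.14].

INTERFACE

Orientations are given as a unit quaternion [w, x, y, z].
In Python, from workcell import sense, grab_frame, get_calibration, sign_off gives the robot as it stands.
- The arm moves only by the tool send_rows, never from a script. Its argument "series" is a list of rows, each a list of 4 numbers: the shift along the tool's x, y, z in m, then the turn about the tool's x in degrees. In form: [[x, y, z, turn], ...]. A call has 1 to 10 rows; each row is the pose to reach, as a shift and turn from the pose commanded when the call began, along the tool's axes at that moment; what a row does not reach only later rows make up. A row lasts 1/8 s, in which the tool goes at most 62.5 mm and 10.7 degrees, less where a joint would pass 70% of its speed; a pose out of reach is approached as far as the arm can. A call with a gripper value outside its range is refused whole. "jaw" is the closure in counts, from 0 (fully open) to 255 (shut), set as the call begins (left out, the last holds). The fingers move at their own pace and stop on an object; "newtons" is the grip in N (left out, the last holds). Time passes only in rows, so rows that repeat a pose let the fingers close. It gives the time, the measured TCP pose, the force and the opening at its end, in the units of the state.
- sense(): the state, without advancing time (a new reading comes with each control period).
- grab_frame(name): name is "scene" or "top" or "wrist"; returns the picture (384x512x3 uint8, blue, green, red); there is no depth.
- get_calibration(name): a dict with "intrinsics" (3x3 intrinsics, pixels), "dist" ([k1, k2, p1, p2, k3] as OpenCV has them; the pictures are not rectified), "origin" and "rotation" of the camera in the world; the wrist camera has in their place "mount" (4x4, takes a point from camera to tool coordinates, whose origin is the TCP and whose axes are the tool frame's). Camera axes: x right, y up, looking along -z (the intrinsics and any distortion apply to the point x, -y, -z); pixel columns grow to the right and rows downward; lengths in m; the calibration is good to about 2 mm. A picture is of the moment at which its call begins: read the wrist's pose just before it. get_calibration takes no time and is no camera call.
- sign_off(): hands the job in, once; it reports no verdict.
The state is a dict: "time_s": time; "qpos": joint angles; "qvel": joint speeds; "joint_torque": joint torques, N m; "tcp_pos": TCP position; "tcp_rot": TCP orientation; "contact_force": force on the tool from outside, world axes, zero at the start; "moment": the same for the moment, N m; "gripper_width": finger opening in m.
Only numpy, scipy, OpenCV 4.12 (cv2) and the standard library are available. Lean on these libraries where they do the work, as an engineer would, in place of code of your own. Each camera call takes 0.05 s, during which the arm holds its last target. There are 200 camera calls.

TASK

The reading board beside the balance is propped too steep, and its ratchet only lets it go up. Lift the board by its bar past the top notch, just until it meets the soft stop, which frees the pawl; let it down until it lies flat on its rests, then raise it again and leave it propped in its lowest notch. Do not strain the stop, do not press the board down hard, and leave the bottle, jar and flask where they are.

Things in the scene. Friction and masses are not known exactly. Their poses are not given: they have to be found in the camera images.
- stand: aluminium base plate, fixed to the bench: 260 mm deep (x -150 to 110 mm), 300 mm wide (y -150 to 150 mm, and a strip to 190 mm on the +y side), 12 mm thick. Origin on the bench at mid-plate; the hinge axis lies at x = -120 mm. x points from the hinge to the bar of the flat board, y along the hinge, z up. A toothed fan plate on the board's +y side and a weighted tumbler pawl on the stand form the ratchet.
- hinge (a point): middle of the board's hinge axis, 72 mm above the bench; axes as the stand's. The hinge is damped: let go with the pawl off, the board (grey panel with a sheet, 215 x 250 x 10 mm, 0.5 to 0.85 kg) sinks flat in 1 to 2 s. Once thrown clear at the top, the pawl stays off until the board is within 0.015 rad of flat, which puts it back to catch from the lowest notch up.
- board (a joint): angle of the board, rad: 0 flat on its rests, grows as the bar rises. Four notches near 0.21, 0.37, 0.53, 0.69, all shifted together by an unknown amount up to 0.06 either way. The pawl is thrown clear at an unknown angle between 0.78 and 1.05 (hand-set), and the soft stop is met 0.02 rad further up. Starts in notch 2 or 3. It always rises freely, and sinks only to the last notch passed.
- handle (a point): middle of the round steel lifting bar: 11 mm thick, 120 mm long along the hinge direction, 280 mm from the hinge axis in the board's mid-plane, so it moves on a 280 mm circle. Arms at its two ends carry it; the window between bar and panel is 50 mm deep, so fingers fit on both sides from above. Lifting takes 2 to 6 N. x points away from the hinge along the board, y along the bar.
- buffer: soft stop: black rubber plunger 18 mm wide on the upright post at the rear of the stand's +y side, 170 mm above the bench; a lug beside the fan plate, 98 mm from the hinge axis, meets it. It yields 1 mm per 25 N; felt at the bar as about 3 N more per mm of bar travel. Over 50 N on it (about 17 N extra at the bar) strains it.
- rest: two rubber rest posts, 16 mm thick, 67 mm high, reaching the flat board's underside, 200 mm from the hinge and 100 mm either side of the middle; origin as the stand's. They carry the board with about 5 N, and up to 25 N when it sinks freely onto them; over 45 N is pressing too hard.
- reagent_bottle: white plastic bottle, 64 mm wide, 165 mm tall; loose bystander, origin under its middle
- flask: glass conical flask, 72 mm wide, 110 mm tall; loose bystander, origin under its middle
- jar: white plastic jar with a lid, 56 mm wide, 70 mm tall; loose bystander, origin under its middle

How it is judged:
By the outcome, as a careful person would: the job done as asked, in the order asked, and still so for the second after the job is handed in, with the robot touching nothing.
It also fails if it takes over 69 s, if anything falls off the work surface, if the arm or the gripper's body presses on something with over 40 N, if the wrist force passes 120 N, or if a joint passes its speed limit or range.

## Working session

There is one attempt and no reset: what is moved stays moved. The work goes in short steps, Python scripts to look and compute and a tool call to move; the robot and the scene stay as the last step left them, time stands still between calls to the robot, and variables do not carry over. Pictures are saved under pics/ and viewed, on a budget of 10 in all, crops included, one or two more only if the job needs it, and the job is handed in when it is done.

Besides the shell and the picture viewer there is one more tool, called after "Request:" as name(argument=value, ...) on one line, values as JSON. send_rows: Moves the arm, as the interface text tells. Its arguments: {"type":"object","properties":{"series":{"type":"array"},"jaw":{"type":"number"},"newtons":{"type":"number"}},"required":["series"]}

```bash
mkdir -p pics; ls
python3 - <<'E'
from workcell import *
import cv2
for n in("scene","top"):
    cv2.imwrite(f"pics/{n}0.png",grab_frame(n)); c=get_calibration(n); print(n,c)
print(get_calibration("wrist"))
s=sense();print(s)
E
```

```text
pics
scene {'intrinsics': array([[471.95547213,   0.        , 251.71970713],
       [  0.        , 471.95547213, 187.58636518],
       [  0.        ,   0.        ,   1.        ]]), 'dist': array([-0.00583691,  0.        ,  0.        ,  0.        ,  0.        ]), 'origin': array([1.52994203, 0.20533864, 1.09078052]), 'rotation': array([0.58634058, 0.26200983, 0.29922896, 0.70570362])}
top {'intrinsics': array([[370.35950139,   0.        , 255.67082598],
       [  0.        , 370.35950139, 198.68552467],
       [  0.        ,   0.        ,   1.        ]]), 'dist': array([-0.03006163,  0.        ,  0.        ,  0.        ,  0.        ]), 'origin': array([0.41852759, 0.02530547, 1.11613048]), 'rotation': array([ 0.70713272,  0.03129713, -0.03238501, -0.70564511])}
{'intrinsics': array([[280.31395514,   0.        , 258.30774149],
       [  0.        , 280.31395514, 189.73738044],
       [  0.        ,   0.        ,   1.        ]]), 'dist': array([-0.02898979,  0.        ,  0.        ,  0.        ,  0.        ]), 'mount': array([[-6.55089245e-05,  2.92563645e-01, -9.56246051e-01,
        -
[... 237 characters left out ...]
000e+00,
         1.00000000e+00]])}
{'time_s': 0.1, 'qpos': array([ 1.08241798e+00,  4.91508460e-01,  1.55937509e+00,  2.94961075e-06,
        1.09169914e+00, -1.05571065e-01]), 'qvel': array([ 0.00035185, -0.00096618, -0.00340794, -0.00151316, -0.00150004,
        0.00034891]), 'joint_torque': array([ 2.85618371e-03, -6.19445729e+01, -2.62025768e+01, -8.02407681e-05,
        2.91995777e-03, -2.10819496e-05]), 'tcp_pos': array([0.23332505, 0.57960797, 0.23078509]), 'tcp_rot': array([ 0.69409023,  0.13418395,  0.69429686, -0.13485283]), 'contact_force': array([0.23492   , 0.15366732, 0.3201758 ]), 'moment': array([-0.01785823,  0.00171275,  0.06076437]), 'gripper_width': 0.08523668264230402}
```

View pics/scene0.png

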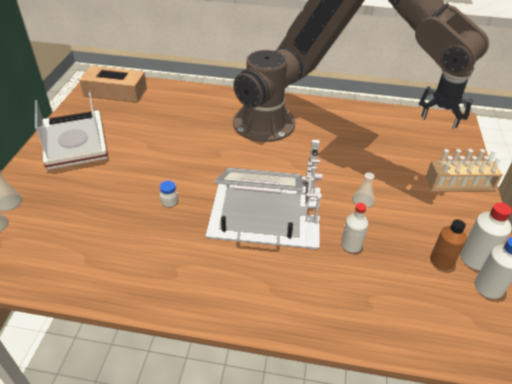

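View pics/top0.png

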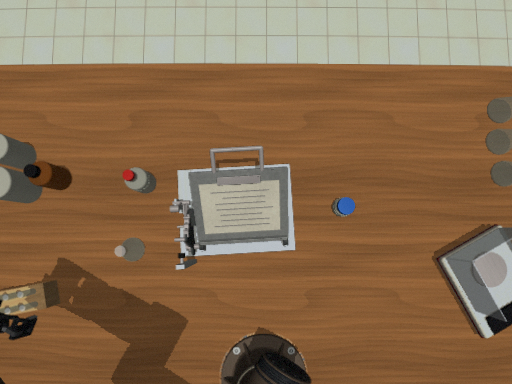

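Scene: stand at around (265,205), bottle (355,228), flask (366,190), jar (168,193). Top: plate corners around (178,170), (290,165), (295,249), (186,254), with the bar at (213..262,149). Next I'll measure these.

```bash
cat > h.py <<'E'
import numpy as np, cv2
from scipy.spatial.transform import Rotation as R
from workcell import *
def rot(q): return R.from_quat([q[1],q[2],q[3],q[0]]).as_matrix()
def cam(n,s=None):
    c=get_calibration(n)
    if n=="wrist":
        T=np.eye(4);T[:3,:3]=rot(s["tcp_rot"]);T[:3,3]=s["tcp_pos"];M=T@c["mount"];return c,M[:3,3],M[:3,:3]
    return c,c["origin"],rot(c["rotation"])
def ray(n,px,s=None):
    c,o,Rm=cam(n,s);p=cv2.undistortPoints(np.array(px,float).reshape(-1,1,2),c["intrinsics"],c["dist"]).reshape(-1,2)
    return o,np.c_[p[:,0],-p[:,1],-np.ones(len(p))]@Rm.T
def plane(n,px,z,s=None):
    o,d=ray(n,px,s);return o+d*((z-o[2])/d[:,2])[:,None]
def proj(n,P,s=None):
    c,o,Rm=cam(n,s);q=(np.atleast_2d(P)-o)@Rm
    return cv2.projectPoints(q*[1,-1,-1],np.zeros(3),np.zeros(3),c["intrinsics"],c["dist"])[0].reshape(-1,2)
def tri(n1,p1,n2,p2):
    o1,d1=ray(n1,[p1]);o2,d2=ray(n2,[p2]);d1=d1[0];d2=d2[0]
    t=np.linalg.lstsq(np.c_[d1,-d2],o2-o1,rcond=None)[0];a=o1+t[0]*d1;b=o2+t[1]*d2
    return (a+b)/2,np.linalg.norm(a-b)
E
python3 - <<'E'
from h import *
np.set_printoptions(precision=4,suppress=True)
P=plane("top",[(178,170),(290,165),(295,249),(186,254)],.012);print(P)
for a,b in((0,1),(1,2),(2,3),(3,0)): print(np.linalg.norm(P[a]-P[b]))
# stand guess: plate x -.15...110, y -.15...19
yv=(P[0]-P[1]+P[3]-P[2])[:2];yaw=np.arctan2(-yv[0],yv[1]);print("yaw",yaw)
c,s=np.cos(yaw),np.sin(yaw);Rz=np.array([[c,-s,0],[s,c,0],[0,0,1]])
loc=np.array([[.11,.19,.012],[.11,-.15,.012],[-.15,-.15,.012],[-.15,.15,.012]])
O=(P-loc@Rz.T).mean(0);print("O",O,P-loc@Rz.T)
h=O+Rz@[-.12,0,.072]
for th in(.21,.37,.53,.69):
    b=np.array([[.28*np.cos(th),y,.28*np.sin(th)] for y in(-.06,.06)])@Rz.T+h
    print(th,proj("top",b).round(1).tolist(),proj("scene",b).round(1).tolist())
t=cv2.imread("pics/top0.png")[130:280,160:310];u=cv2.imread("pics/scene0.png")[120:270,190:390]
cv2.imwrite("pics/c.png",np.vstack([cv2.resize(t,(600,600))[:, :],])[:600]); cv2.imwrite("pics/d.png",cv2.resize(u,(800,600),interpolation=cv2.INTER_CUBIC))
E
```

```text
[[ 0.6047  0.2583  0.012 ]
 [ 0.6206 -0.0798  0.012 ]
 [ 0.369  -0.093   0.012 ]
 [ 0.3536  0.2294  0.012 ]]
0.3384372309683104
0.2520197362830998
0.32282790390659294
0.2527863026296139
yaw 0.047483271446394235
O [0.5074 0.0697 0.    ] [[0.5038 0.0633 0.    ]
 [0.5037 0.0648 0.    ]
 [0.5117 0.0639 0.    ]
 [0.5105 0.0867 0.    ]]
0.21 [[258.3, 141.3], [214.1, 143.3]] [[232.9, 221.9], [276.2, 226.6]]
0.37 [[258.7, 142.1], [212.4, 144.1]] [[233.5, 207.7], [277.5, 212.4]]
0.53 [[259.2, 145.8], [210.8, 148.0]] [[234.6, 192.1], [279.0, 196.7]]
0.69 [[259.9, 152.8], [209.4, 155.1]] [[236.0, 175.7], [280.7, 180.2]]
```

View pics/d.png

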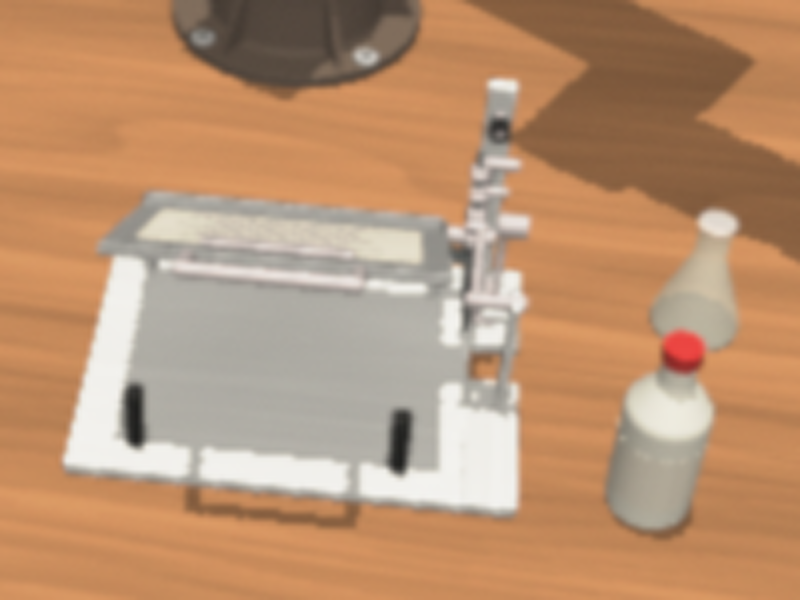

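View pics/c.png

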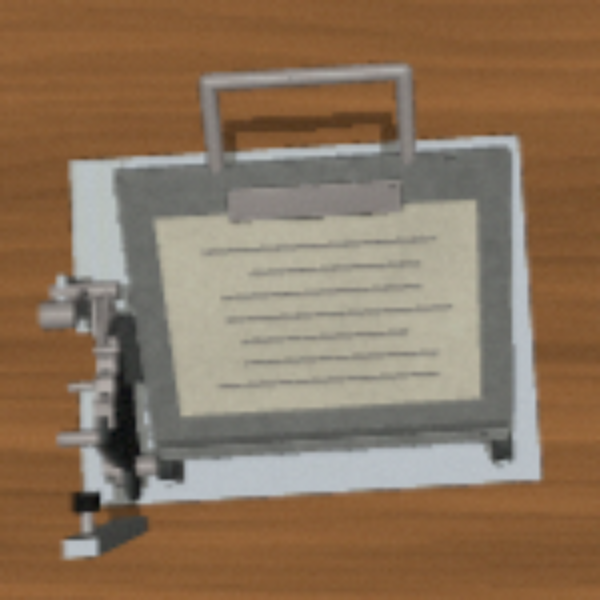

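Crop views: bar ends in scene at around (233.8,186.8) and (281.3,191.3), in top at (262.5,147) and (211.3,149.5). The plate's left edge is the strip edge along its whole length, with its lower corner at about (183.5,255). The panel is steep, which suggests notch 3.

Run:
```python
from h import *
np.set_printoptions(precision=4,suppress=True)
P=plane("top",[(177.5,170),(289.3,164.3),(295.2,250),(183.7,255.5)],.012)
loc=np.array([[.11,.19,.012],[.11,-.15,.012],[-.15,-.15,.012],[-.15,.19,.012]])
a=P-P.mean(0);b=loc-loc.mean(0)
yaw=np.arctan2((b[:,0]*a[:,1]-b[:,1]*a[:,0]).sum(),(b[:,:2]*a[:,:2]).sum())
Rz=R.from_euler('z',yaw).as_matrix();O=P.mean(0)-Rz@loc.mean(0)
print("yaw",yaw,"O",O,"res",(P-O-loc@Rz.T).tolist());h=O+Rz@[-.12,0,.072];h[2]=.072;print("h",h)
e=[tri("top",(262.5,147),"scene",(233.8,186.8)),tri("top",(211.3,149.5),"scene",(281.3,191.3))];print(e)
m=(e[0][0]+e[1][0])/2;l=Rz.T@(m-h);print("bar",m,"local",l,"r",np.hypot(l[0],l[2]),"th",np.arctan2(l[2],l[0]))
d=e[1][0]-e[0][0];print("len",np.linalg.norm(d),"yawbar",np.arctan2(-d[0],d[1]))
s=sense();T=rot(s["tcp_rot"]);print(T)
for th in(.5,.55,.6):print(th,h+Rz@[.28*np.cos(th),0,.28*np.sin(th)])
```

```text
yaw 0.06154830891477603 O [0.5069 0.0624 0.    ] res [[-0.0002717136351821775, 0.0009512283436632629, 0.0], [-0.003085028129319517, 0.0028355663074675908, 0.0], [-0.000322397588701534, 0.0028998593180607213, 0.0], [0.0036791393532032146, -0.006686653969191603, 0.0]]
h [0.3871 0.0551 0.072 ]
[(array([0.6254, 0.0099, 0.2265]), np.float64(0.004628663108794267)), (array([0.6188, 0.1362, 0.2268]), np.float64(0.00709560792154703))]
bar [0.6221 0.073  0.2266] local [0.2357 0.0035 0.1546] r 0.28186702473824454 th 0.5807180267556084
len 0.1264658107980919 yawbar 0.052144618923162724
[[-0.0005  0.3735  0.9276]
 [-0.0009  0.9276 -0.3735]
 [-1.     -0.001  -0.0001]]
0.5 [0.6323 0.0702 0.2062]
0.55 [0.6253 0.0698 0.2184]
0.6 [0.6177 0.0693 0.2301]
```

Request:
send_rows(series=[[-0.03,-0.0235,0.0395,6.5],[-0.06,-0.047,0.079,13],[-0.09,-0.0705,0.1185,19.5],[-0.12,-0.094,0.158,26],[-0.12,-0.1175,0.1975,32.5],[-0.12,-0.141,0.237,39],[-0.12,-0.1645,0.2765,45.5],[-0.12,-0.188,0.316,52],[-0.12,-0.2115,0.3555,58.5],[-0.12,-0.235,0.395,65]], jaw=0, newtons=25)

```text
time_s: 1.35
tcp_pos: [0.5127, 0.2129, 0.3511]
tcp_rot: [0.512, 0.487, 0.512, -0.488]
contact_force: [1.3, 0.4, 0.1]
gripper_width: 0.0856
```

Request:
send_rows(series=[[0,0.025,0.037,0],[0,0.05,0.074,0],[0,0.075,0.111,0],[0,0.102,0.149,0],[0,0.102,0.149,0],[0,0.102,0.149,0]])

```text
time_s: 2.1
tcp_pos: [0.6216, 0.071, 0.3509]
tcp_rot: [0.513, 0.486, 0.513, -0.487]
contact_force: [-0.5, -0.3, 0.5]
gripper_width: 0.0854
```

Run:
```python
from h import *
np.set_printoptions(precision=4,suppress=True)
s=sense();f=grab_frame("wrist");cv2.imwrite("pics/w1.png",f)
import pickle;pickle.dump(s,open("s1.pkl","wb"))
print(s);print(rot(s["tcp_rot"]))
b=np.array([[.622,.071,.225]])
dy=np.array([-.056,.998,0]);print(proj("wrist",[b[0]-.06*dy,b[0]+.06*dy],s))
```

```text
{'time_s': 2.1, 'qpos': array([ 0.0081,  0.4032,  1.384 ,  0.0003,  1.3553, -0.045 ]), 'qvel': array([ 0.019 , -0.0146,  0.004 ,  0.0006, -0.0001,  0.0002]), 'joint_torque': array([ -1.3436, -58.4447, -30.0017,  -0.0469,  -0.0188,  -0.0276]), 'tcp_pos': array([0.6216, 0.071 , 0.3509]), 'tcp_rot': array([ 0.5128,  0.4864,  0.5134, -0.4867]), 'contact_force': array([-0.5288, -0.2611,  0.4525]), 'moment': array([ 0.046 , -0.0098,  0.0442]), 'gripper_width': 0.08538323630297304}
[[-0.0009  0.9986  0.0531]
 [ 0.0002  0.0531 -0.9986]
 [-1.     -0.0009 -0.0003]]
[[259.8228 236.313 ]
 [259.6821 119.6736]]
```

View pics/w1.png

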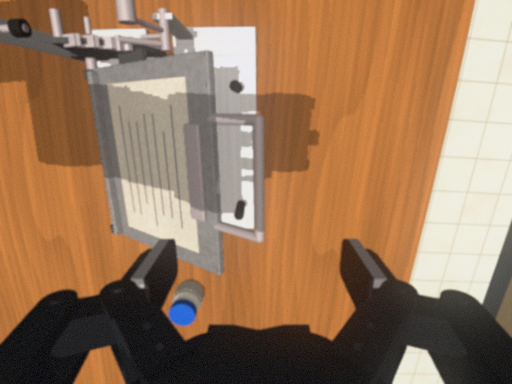

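The bar runs along u≈260, v 116–238, within a few pixels of the projected estimate (259.8, 119.7–236.3). I'll narrow the jaws and descend.

Request:
send_rows(series=[[0.02,0,0,0],[0.05,0,0,0],[0.08,0,0,0],[0.11,0,0,0],[0.13,0,0,0],[0.14,0,0,0],[0.146,0,0,0],[0.146,0,0,0]], jaw=140)

```text
time_s: 3.15
tcp_pos: [0.6219, 0.0712, 0.2056]
tcp_rot: [0.513, 0.486, 0.513, -0.486]
contact_force: [-0.1, 0.4, 0.6]
gripper_width: 0.0386
```

Request:
send_rows(series=[[0,0,0,0],[0,0,0,0],[0,0,0,0],[0,0,0,0],[0,0,0,0],[0,0,0,0]], jaw=255)

```text
time_s: 3.9
tcp_pos: [0.622, 0.0709, 0.2055]
tcp_rot: [0.513, 0.487, 0.513, -0.486]
contact_force: [0.1, -0.2, 3.2]
gripper_width: 0.01
```

Bar gripped: opening 10 mm, light force. Now up the arc to about 0.77 rad.

Request:
send_rows(series=[[-0.0055,-0.0036,0,0],[-0.0111,-0.0075,0,0],[-0.0167,-0.0116,0,0],[-0.0223,-0.016,0,0],[-0.0278,-0.0204,0,0],[-0.0331,-0.0249,0,0],[-0.0384,-0.0297,0,0],[-0.0433,-0.0344,0,0],[-0.0433,-0.0344,0,0],[-0.0433,-0.0344,0,0]])

```text
time_s: 5.15
tcp_pos: [0.5878, 0.0689, 0.2489]
tcp_rot: [0.513, 0.487, 0.513, -0.486]
contact_force: [4.4, -3.2, 2.0]
gripper_width: 0.0098
```

Run:
```python
from h import *
np.set_printoptions(precision=4,suppress=True)
s=sense();print(s["contact_force"],s["moment"],s["tcp_pos"])
f=grab_frame("scene")[135:215,280:350];g=grab_frame("top")[195:275,165:235]
cv2.imwrite("pics/m1.png",cv2.resize(np.hstack([f,g]),(800,457),interpolation=cv2.INTER_CUBIC))
```

```text
[ 4.3826 -3.1641  1.9711] [-0.4101 -0.814   0.0686] [0.5878 0.0689 0.2489]
```

View pics/m1.png

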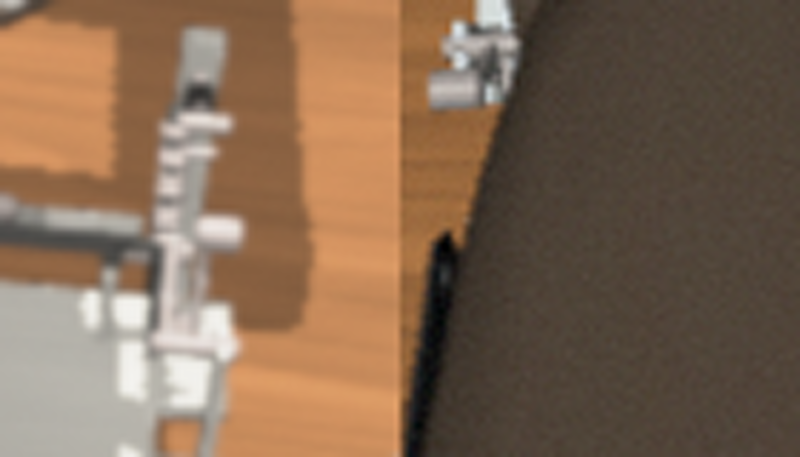

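Scene crop: plunger at (200,95), fan pins just below it, and the top view is blocked by the arm, so the gap isn't readable. I'll creep up by force, 0.014 rad per call.

Request:
send_rows(series=[[-0.0014,-0.0014,0,0],[-0.0028,-0.0027,0,0],[-0.0028,-0.0027,0,0],[-0.0028,-0.0027,0,0]])

```text
time_s: 5.75
tcp_pos: [0.5852, 0.0687, 0.2515]
tcp_rot: [0.513, 0.487, 0.513, -0.486]
contact_force: [4.2, -3.5, 0.9]
gripper_width: 0.0102
```

Request:
send_rows(series=[[-0.0014,-0.0014,0,0],[-0.0027,-0.0028,0,0],[-0.0027,-0.0028,0,0],[-0.0027,-0.0028,0,0]])

```text
time_s: 6.25
tcp_pos: [0.5825, 0.0686, 0.2543]
tcp_rot: [0.513, 0.487, 0.513, -0.486]
contact_force: [6.1, -3.2, 0.7]
gripper_width: 0.0099
```

Request:
send_rows(series=[[-0.0007,-0.0008,0,0],[-0.0015,-0.0016,0,0],[-0.0015,-0.0016,0,0],[-0.0015,-0.0016,0,0]])

```text
time_s: 6.75
tcp_pos: [0.5809, 0.0684, 0.2557]
tcp_rot: [0.514, 0.487, 0.513, -0.486]
contact_force: [4.8, -3.5, 0.8]
gripper_width: 0.0104
```

Request:
send_rows(series=[[-0.0013,-0.0014,0,0],[-0.0027,-0.0029,0,0],[-0.0027,-0.0029,0,0],[-0.0027,-0.0029,0,0]])

```text
time_s: 7.25
tcp_pos: [0.578, 0.0683, 0.2585]
tcp_rot: [0.514, 0.487, 0.513, -0.486]
contact_force: [5.1, -3.7, 1.8]
gripper_width: 0.0096
```

Request:
send_rows(series=[[-0.0013,-0.0014,0,0],[-0.0026,-0.0029,0,0],[-0.0026,-0.0029,0,0],[-0.0026,-0.0029,0,0]])

```text
time_s: 7.75
tcp_pos: [0.5752, 0.0681, 0.2612]
tcp_rot: [0.514, 0.487, 0.513, -0.486]
contact_force: [6.4, -4.2, 2.0]
gripper_width: 0.0099
```

Request:
send_rows(series=[[-0.0014,-0.0013,0,0],[-0.0028,-0.0027,0,0],[-0.0028,-0.0027,0,0],[-0.0028,-0.0027,0,0]])

```text
time_s: 8.25
tcp_pos: [0.5723, 0.0679, 0.2639]
tcp_rot: [0.513, 0.487, 0.513, -0.486]
contact_force: [4.3, -3.3, 1.1]
gripper_width: 0.0098
```

Request:
send_rows(series=[[-0.0013,-0.0014,0,0],[-0.0027,-0.0029,0,0],[-0.0027,-0.0029,0,0],[-0.0027,-0.0029,0,0]])

```text
time_s: 8.75
tcp_pos: [0.5693, 0.0678, 0.2665]
tcp_rot: [0.513, 0.486, 0.513, -0.486]
contact_force: [3.8, -4.0, 0.6]
gripper_width: 0.0101
```

Ft≈2.5, no stop yet.

Request:
send_rows(series=[[-0.0013,-0.0015,0,0],[-0.0026,-0.003,0,0],[-0.0026,-0.003,0,0],[-0.0026,-0.003,0,0]])

```text
time_s: 9.25
tcp_pos: [0.5663, 0.0676, 0.2691]
tcp_rot: [0.513, 0.486, 0.513, -0.487]
contact_force: [4.8, -4.5, 1.7]
gripper_width: 0.0097
```

Request:
send_rows(series=[[-0.0013,-0.0015,0,0],[-0.0026,-0.003,0,0],[-0.0026,-0.003,0,0],[-0.0026,-0.003,0,0]])

```text
time_s: 9.75
tcp_pos: [0.5635, 0.0674, 0.2715]
tcp_rot: [0.513, 0.487, 0.513, -0.486]
contact_force: [6.6, -3.6, -0.3]
gripper_width: 0.0102
```

Request:
send_rows(series=[[-0.0003,-0.0003,0,0],[-0.0003,-0.0003,0,0]])

```text
time_s: 10.0
tcp_pos: [0.5632, 0.0674, 0.2718]
tcp_rot: [0.513, 0.487, 0.513, -0.486]
contact_force: [5.7, -4.5, -1.2]
gripper_width: 0.0103
```

Request:
send_rows(series=[[-0.0005,-0.0006,0,0],[-0.0009,-0.0012,0,0],[-0.0009,-0.0012,0,0],[-0.0009,-0.0012,0,0]])

```text
time_s: 10.5
tcp_pos: [0.5622, 0.0673, 0.2726]
tcp_rot: [0.514, 0.487, 0.513, -0.486]
contact_force: [8.6, -3.5, -2.0]
gripper_width: 0.0094
```

Request:
send_rows(series=[[-0.0003,-0.0004,0,0],[-0.0006,-0.0008,0,0],[-0.0006,-0.0008,0,0]])

```text
time_s: 10.88
tcp_pos: [0.5615, 0.0672, 0.2731]
tcp_rot: [0.514, 0.487, 0.513, -0.486]
contact_force: [8.3, -4.3, -2.8]
gripper_width: 0.0099
```

Stop met: the tangential force rose from about 2.6 to 8.3 N at θ≈0.90. Now I'll lower it past the top notch and check that the pawl is off.

Request:
send_rows(series=[[0.0042,0.0052,0,0],[0.0086,0.0103,0,0],[0.0133,0.0155,0,0],[0.0181,0.0206,0,0],[0.0231,0.0256,0,0],[0.0281,0.0304,0,0],[0.0333,0.035,0,0],[0.0386,0.0396,0,0],[0.0386,0.0396,0,0],[0.0386,0.0396,0,0]])

```text
time_s: 12.12
tcp_pos: [0.6007, 0.0697, 0.2346]
tcp_rot: [0.513, 0.487, 0.513, -0.486]
contact_force: [5.9, -3.2, 1.0]
gripper_width: 0.0098
```

No catch at 0.70, below the top notch, so the pawl is off. Continuing down.

Request:
send_rows(series=[[0.0109,0.0091,0,0],[0.0223,0.0173,0,0],[0.034,0.025,0,0],[0.0461,0.032,0,0],[0.0586,0.0384,0,0],[0.0713,0.0442,0,0],[0.0844,0.0493,0,0],[0.0976,0.0537,0,0],[0.1111,0.0575,0,0],[0.1247,0.0606,0,0]])

```text
time_s: 13.38
tcp_pos: [0.6615, 0.0733, 0.1094]
tcp_rot: [0.513, 0.487, 0.513, -0.486]
contact_force: [6.7, 2.4, -1.0]
gripper_width: 0.0097
```

Request:
send_rows(series=[[0,0,0,0],[0,0,0,0]])

```text
time_s: 13.62
tcp_pos: [0.6616, 0.0734, 0.1094]
tcp_rot: [0.513, 0.487, 0.513, -0.486]
contact_force: [6.6, 2.6, -2.5]
gripper_width: 0.0101
```

Request:
send_rows(series=[[0.009,0.0017,0,0],[0.018,0.0031,0,0],[0.027,0.0043,0,0],[0.035,0.0052,0,0],[0.042,0.006,0,0],[0.0455,0.0062,0,0],[0.0472,0.0062,0,0],[0.0472,0.0062,0,0]])

```text
time_s: 14.62
tcp_pos: [0.6676, 0.0737, 0.062]
tcp_rot: [0.513, 0.487, 0.513, -0.486]
contact_force: [8.2, 4.0, -3.6]
gripper_width: 0.0097
```

Request:
send_rows(series=[[0.0015,0.0003,0,0],[0.003,0.0006,0,0],[0.0045,0.001,0,0],[0.0045,0.001,0,0]])

```text
time_s: 15.12
tcp_pos: [0.6678, 0.0737, 0.0575]
tcp_rot: [0.513, 0.486, 0.514, -0.487]
contact_force: [4.3, 3.7, -3.0]
gripper_width: 0.0098
```

Request:
send_rows(series=[[0,0,0,0],[0,0,0,0],[0,0,0,0],[0,0,0,0],[0,0,0,0],[0,0,0,0],[0,0,0,0],[0,0,0,0]], jaw=150)

```text
time_s: 16.12
tcp_pos: [0.668, 0.0734, 0.0584]
tcp_rot: [0.513, 0.486, 0.513, -0.486]
contact_force: [1.1, -0.3, -0.2]
gripper_width: 0.0352
```

Run:
```python
from h import *
np.set_printoptions(precision=4,suppress=True)
s=sense();print(s["contact_force"],s["moment"],s["tcp_pos"],s["gripper_width"])
w=grab_frame("wrist");f=grab_frame("scene")[150:270,180:340]
cv2.imwrite("pics/fl.png",np.hstack([cv2.resize(f,(512,384),interpolation=cv2.INTER_CUBIC)]))
cv2.imwrite("pics/wf.png",w)
h=np.array([.3871,.0551,.072]);Rz=R.from_euler('z',.055).as_matrix()
for th in(0,.015,.03,.06):
  print(th,proj("scene",[h+Rz@[.28*np.cos(th),y,.28*np.sin(th)] for y in(-.06,.06)]).round(1).tolist())
```

```text
[ 1.1071 -0.2982 -0.1978] [ 0.0387  0.019  -0.0547] [0.668  0.0734 0.0584] 0.0352148425551736
0 [[230.4, 237.1], [272.6, 241.5]]
0.015 [[230.4, 236.1], [272.6, 240.6]]
0.03 [[230.4, 235.1], [272.7, 239.6]]
0.06 [[230.4, 233.1], [272.9, 237.5]]
```

View pics/fl.png

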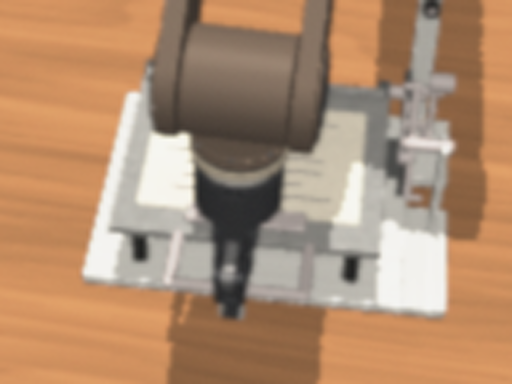

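The board looks flat: bar at about v=239 in the scene, where 237–239 is expected, and no force on the tool. I'll regrip.

Request:
send_rows(series=[[0.002,0,0,0],[0.004,0,0,0],[0.004,0,0,0]])

```text
time_s: 16.6
tcp_pos: [0.6679, 0.0734, 0.0541]
tcp_rot: [0.513, 0.486, 0.513, -0.487]
contact_force: [0.1, 0.1, -0.5]
gripper_width: 0.035
```

Request:
send_rows(series=[[0,0,0,0],[0,0,0,0],[0,0,0,0],[0,0,0,0],[0,0,0,0],[0,0,0,0]], jaw=255)

```text
time_s: 17.35
tcp_pos: [0.6681, 0.0734, 0.0545]
tcp_rot: [0.513, 0.486, 0.513, -0.486]
contact_force: [-0.6, -0.4, 1.8]
gripper_width: 0.01
```

Request:
send_rows(series=[[-0.014,-0.0003,0,0],[-0.028,-0.0013,0,0],[-0.0418,-0.003,0,0],[-0.0556,-0.0054,0,0],[-0.0693,-0.0084,0,0],[-0.0774,-0.0105,0,0],[-0.0854,-0.013,0,0],[-0.0854,-0.013,0,0],[-0.0854,-0.013,0,0]])

```text
time_s: 18.48
tcp_pos: [0.6552, 0.0726, 0.1398]
tcp_rot: [0.513, 0.487, 0.513, -0.486]
contact_force: [2.4, -2.3, -2.2]
gripper_width: 0.0097
```

Request:
send_rows(series=[[0.004,0.0012,0,0],[0.008,0.0024,0,0],[0.0107,0.0033,0,0],[0.0107,0.0033,0,0],[0.0107,0.0033,0,0]])

```text
time_s: 19.1
tcp_pos: [0.6583, 0.0729, 0.129]
tcp_rot: [0.513, 0.486, 0.513, -0.486]
contact_force: [1.6, -2.0, -1.8]
gripper_width: 0.0099
```

Request:
send_rows(series=[[0.0013,0.0003,0,0],[0.0027,0.0007,0,0],[0.0027,0.0007,0,0],[0.0027,0.0007,0,0]])

```text
time_s: 19.6
tcp_pos: [0.6589, 0.073, 0.1267]
tcp_rot: [0.513, 0.486, 0.513, -0.486]
contact_force: [-3.0, -1.8, 6.2]
gripper_width: 0.0098
```

Caught: vertical force flipped from −1.8 to +6.2 N at θ≈0.26, where notch 1 was predicted. I'll unload and release.

Request:
send_rows(series=[[-0.001,-0.0003,0,0],[-0.0013,-0.0004,0,0],[-0.0013,-0.0004,0,0]])

```text
time_s: 19.98
tcp_pos: [0.6587, 0.0729, 0.1277]
tcp_rot: [0.513, 0.486, 0.513, -0.486]
contact_force: [-1.3, -2.3, 3.1]
gripper_width: 0.01
```

Request:
send_rows(series=[[0,0,0,0],[0,0,0,0],[0,0,0,0],[0,0,0,0],[0,0,0,0],[0,0,0,0]], jaw=140)

```text
time_s: 20.72
tcp_pos: [0.6587, 0.0729, 0.1277]
tcp_rot: [0.513, 0.486, 0.513, -0.486]
contact_force: [-0.0, -0.3, 0.5]
gripper_width: 0.0386
```

Request:
send_rows(series=[[-0.01,0,0,0],[-0.03,0,0,0],[-0.06,0,0,0],[-0.1,0,0,0],[-0.14,0,0,0],[-0.17,0,0,0],[-0.17,0,0,0],[-0.17,0,0,0]])

```text
time_s: 21.72
tcp_pos: [0.6583, 0.0729, 0.2973]
tcp_rot: [0.513, 0.486, 0.513, -0.487]
contact_force: [-0.2, 0.2, -0.3]
gripper_width: 0.0386
```

Run:
```python
from h import *
np.set_printoptions(precision=4,suppress=True)
s=sense();print(s["contact_force"],s["tcp_pos"],s["gripper_width"])
w=grab_frame("wrist");f=grab_frame("scene")[120:270,140:390]
o=cv2.resize(f,(640,384),interpolation=cv2.INTER_CUBIC);cv2.imwrite("pics/e1.png",o);cv2.imwrite("pics/e2.png",w)
h=np.array([.3871,.0551,.072]);Rz=R.from_euler('z',.055).as_matrix()
for th in(0,.1,.25,.41):
  p=[h+Rz@[.28*np.cos(th),y,.28*np.sin(th)] for y in(-.06,.06)]
  print(th,((proj("scene",p)-[140,120])*2.56).round(1).tolist(),proj("wrist",p,s).round(1).tolist())
```

```text
[-0.1891  0.2234 -0.2743] [0.6583 0.0729 0.2973] 0.03859269636889084
0 [[231.5, 299.8], [339.4, 311.2]] [[265.0, 206.0], [265.6, 117.7]]
0.1 [[231.4, 282.0], [340.7, 293.4]] [[264.4, 213.5], [265.0, 118.8]]
0.25 [[232.0, 251.3], [343.3, 262.7]] [[258.9, 226.8], [258.8, 120.8]]
0.41 [[233.6, 214.0], [346.5, 225.2]] [[244.7, 244.2], [242.6, 123.6]]
```

View pics/e1.png

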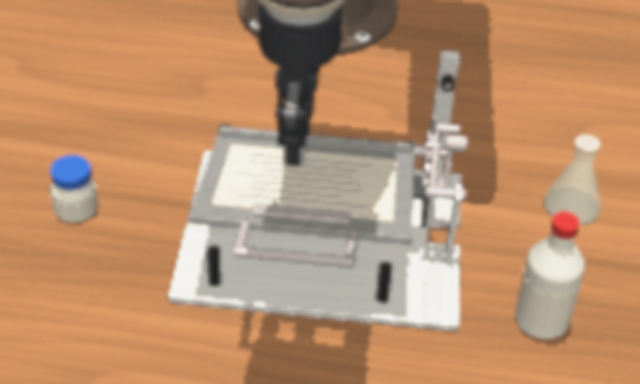

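View pics/e2.png

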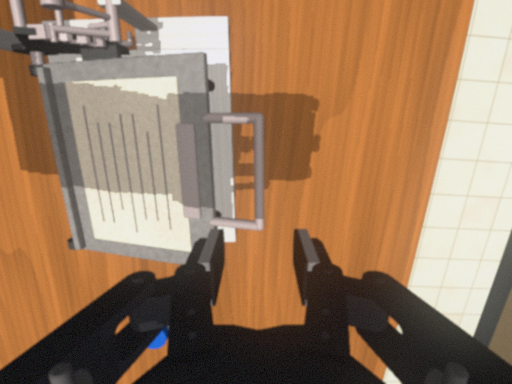

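The scene crop shows the bar at (237,247)–(355,262), matching the projection for 0.25 rad (251/263 rows). In the wrist view it spans v 116–227 at u≈260, also 0.25. The jar, bottle and flask are standing where they were, and the gripper is clear.

```bash
python3 -c "
from workcell import *
print(sign_off())"
```

```text
the job is handed in; nothing more can be done
None
```

I gripped the board by its bar and raised it from notch 3 (about 0.57 rad) until it met the soft stop at about 0.90 rad. Then I lowered it onto its rests, let go, gripped it again and left it propped in its lowest notch at about 0.25–0.26 rad. I handed the job in with about 22 s used of the 69 s allowed.

- **Soft stop:** contact showed as about 5.7 N extra at the bar, well under the 17 N that strains it. The board then passed the notches on the way down without catching, so the pawl was off.
- **Flat on the rests:** I opened the gripper a few millimetres above flat and waited a second. The picture fitted a flat board, but I could not resolve 0.015 rad in it. The pawl catching again afterwards confirms the board got low enough.
- **Lowest notch:** the vertical force flipped from −1.8 to +6.2 N as the notch took the load, close to the 0.25 rad I predicted from the starting notch. After release, both the scene and wrist views matched 0.25 rad.
- **Bystanders and gripper:** the bottle, jar and flask looked unmoved by eye; I did not measure their positions. The gripper was clear of everything, with no force reading at the end.

While following the arc I saw steady side forces of roughly 4–8 N from a small error in the hinge position. No check failed.

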